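# Square the lead-box cover against the fences and snap it on

### The job

Take the grey cover out of the tray, set it down at the corner of the two low steel fences on the aluminium fixture, push it up square against both fences and let go of it there. Then pick it up again, this time by its two short ends because the binding posts leave no room at its long sides, put it over the black lead box on the same fixture and press it down evenly until it has clicked home on all four sides. Do not knock or shift the things standing and lying around, and leave the cover on the box.

Things in the scene. Friction and masses are not known exactly. Their poses are not given: they have to be found in the camera images.
- cover: The grey plastic cover, an open-bottomed rectangular cap, 66 (its x, long axis) x 46 (y) x 28 mm high, 0.08 kg, flat plain top, walls 3 mm. Origin: centre of its open underside; z up out of its top. It starts upright in the tray with 66 mm lying roughly along the tray's x. A half turn about z makes no difference. It is rigid enough to be gripped anywhere on its sides.
- tray: The white open tray, fixed, 94 (x) x 158 (y) x 36 mm high, walls and floor 4 mm. Origin: centre of its underside. Inside it is 86 x 150 mm, so fingers go in beside the cover's long sides but not at its short ends.
- fixture: The fixed aluminium fixture: a deck 150 (x) x 270 (y) x 10 mm. Origin: centre of the deck's underside, z up. At its -y end two low steel fences, 10 mm high above the deck and 10 mm thick, make a corner; at its +y end stands the black lead box.
- corner (a point): Point on the deck's top (axes as the fixture's): centre of the cover's underside once squared, 66 mm along x. From here the end fence's face is 33 mm toward +x (fence 60 mm long, 23 mm toward -y to 37 mm toward +y) and the side fence's face 23 mm toward -y (90 mm long, x -47 to +43 mm). The deck is clear for 110 mm toward +y.
- seat (a point): Centre of the lead box on its flange, 16 mm above the worktop, axes as the fixture's, 160 mm toward +y from corner: centre of the cover's underside when fully home, 66 mm along x. Posts (12 mm thick, 40 mm high above the deck) stand at x -20, 0, +20 mm, 38 mm to either side in y: 9 mm free beside the cover's long sides, its short ends free.
- marker: A black and white marker pen, 136 mm long, 17 mm thick, lying in front of the fixture; leave it alone. Origin: centre of its underside.
- vial: A clear vial with a white cap, 31 mm across, 114 mm high, standing behind the fixture; leave it alone. Origin: centre of its underside.
- beaker: A small beaker, 60 mm across, 81 mm high, standing in front of the tray; leave it alone. Origin: centre of its underside.
- dropper: A dropper bottle, 30 mm across, 86 mm high, standing behind the tray; leave it alone. Origin: centre of its underside.
- core_top (a point): Centre of the top of the box's black core, 20 mm above seat. The core is 53 x 33 mm, top edges bevelled 3 mm; the cover has 1 mm play a side on it.
- ball (a point): Outermost point of one of four sprung steel balls, one in the middle of each side of the core, standing 3 mm out of it, 8 mm above the flange. They first meet the cover's rim when it is 12.5 mm above home, resist with about 6 to 10 N in all, and let it snap home over the last few mm.
Not all that is in view belongs to the job. There is more than one size of the cover; the job needs the middle-sized.

How it is judged:
By the outcome, as a careful person would: the job done as asked, in the order asked, and still so for the second after the job is handed in, with the robot touching nothing.
It also fails if it takes over 72 s, if anything falls off the work surface, if the arm or the gripper's body presses on something with over 40 N, if the wrist force passes 120 N, or if a joint passes its speed limit or range.

### The arm

A 6-joint arm with a two-finger parallel gripper is mounted at the origin on the work surface; the furniture and walls round the work are solid. World frame = base frame: x ahead of the robot, y to its left, z up, the work surface at z = 0. Lengths are in m, angles in rad, forces in N, time in s.
With the tool pointing down it reaches from about 0.3 to 0.775 m from the base axis. Payload 14.6 kg.
Tool frame: the origin (TCP) lies on the centre line of the jaws, within the pads' length; the fingertips stand 14 mm ahead of it and the grasp point (between the pads) lies 5 mm behind it; x points along the fingers, y is the direction in which the jaws open and shut, and the axes are right-handed (so a half turn about x gives the same grasp; the last joint's range is limited). The gripper opens to 94 mm and grips with 3 to 60 N. Pads are 16 mm wide; open, the fingers measure 119 mm over their backs; the gripper's body (75 mm by 177 mm) begins 78 mm behind the grasp point.
Start: joints at [1.15, 0.3, 1.521, -0, 1.321, -0.067], TCP at [0.191, 0.516, 0.219] pointing down, gripper open.
Joint ranges: [-3.03, 3.03], [-0.79, 2.21], [0.23, 2.52], [-1.04, 4.18], [0, 3.07], [-2.55, 2.55]. Speed limits (rad/s): [2.22, 2.22, 2.57, 3.14, 3.14, 3.14].

### API

Orientations are given as [roll, pitch, yaw] about the fixed x, y, z axes, in that order (R = Rz(yaw) Ry(pitch) Rx(roll)).
In Python, from station import * gives the robot as it stands. The module is installed in compiled form; this text tells all that it offers.
- The arm moves only by the shell command python3 -m handwheel 'ROWS' [FORCE]. ROWS is JSON, a list of rows, each a list of 3 entries, a list of its own where there are three numbers: the shift along the tool's x, y, z in mm, then the turn about the tool's x in rad, then the gripper command: -1 is fully open, 1 is shut, values between are in proportion. In form: [[[dx, dy, dz], spin, gripper], ...]. A call has exactly 5 rows; each row is the pose to reach, as a shift and turn from the pose measured when the call began, along the tool's axes at that moment; what a row does not reach only later rows make up. A row lasts 1/10 s, in which the tool goes at most 50 mm and 8.59 degrees, less where a joint would pass 70% of its speed; a pose out of reach is approached as far as the arm can. A call with a gripper value outside its range is refused whole. The fingers move at their own pace and stop on an object; FORCE is the grip in N (left out, the last holds). Time passes only in rows, so rows that repeat a pose let the fingers close, or fill a call up. It gives the time, the measured TCP pose, the force and the opening at its end, in the units of the state.
- get_obs(): the state, without advancing time (a new reading comes with each control period).
- camera(name): name is "side" or "top"; returns (picture, depth): 420x560x3 uint8, blue, green, red; 420x560 float32, m along the optical axis (not along the pixel's ray), 0 where there is no reading.
- camera_info(name): a dict with "fx", "fy", "cx", "cy" (pixels), "extrinsics" (4x4, takes a point from camera to world coordinates). Camera axes: x right, y down, z forward; pixel columns grow to the right and rows downward; lengths in m; the calibration is good to about 2 mm. A picture is of the moment at which its call begins. camera_info takes no time and is no camera call.
- hand_in(): hands the job in, once; it reports no verdict.
The state is a dict: "time_s": time; "qpos": joint angles; "joint_vel": joint speeds; "tau": joint torques, N m; "ee_pos": TCP position; "eef_rot": TCP orientation; "force": force on the tool from outside, world axes, zero at the start; "moment": the same for the moment, N m; "grip_width": finger opening in m.
Only numpy, scipy, OpenCV 4.12 (cv2) and the standard library are available. Lean on these libraries where they do the work, as an engineer would, in place of code of your own. Each camera call takes 0.05 s, during which the arm holds its last target. There are 200 camera calls.

## Working session

There is one attempt and no reset: what is moved stays moved. The work goes in short steps, Python scripts to look and compute and a shell command to move; the robot and the scene stay as the last step left them, time stands still between calls to the robot, and variables do not carry over. Pictures are saved under pics/ and viewed, about 8 in all and at most 12, crops included, and the job is handed in when it is done.

```bash
mkdir -p pics
python3 - <<'E'
from station import *
import cv2,numpy as np
np.set_printoptions(precision=4,suppress=True)
o=get_obs();print({k:np.round(v,4) for k,v in o.items()})
for n in("top","side"):
    p,d=camera(n);cv2.imwrite(f"pics/{n}0.png",p);np.savez(f"{n}0.npz",p=p,d=d);i=camera_info(n);print(n,i)
E
```

```text
{'time_s': np.float64(0.0), 'qpos': array([ 1.1503,  0.3005,  1.5216, -0.    ,  1.3207, -0.0666]), 'joint_vel': array([ 0.0001,  0.0009,  0.0002, -0.0026, -0.0018,  0.0009]), 'tau': array([ -0.0001, -53.1809, -35.2737,   0.0709,   0.0245,  -0.    ]), 'ee_pos': array([0.1905, 0.5157, 0.2189]), 'eef_rot': array([-1.6242,  1.5696, -1.9781]), 'force': array([-0.1433,  0.4649, -0.9618]), 'moment': array([ 0.0336, -0.0137,  0.0012]), 'grip_width': np.float64(0.0939)}
top {'fx': 534.4610318291651, 'fy': 534.4610318291651, 'cx': 271.2381452771655, 'cy': 217.0739790298604, 'extrinsics': array([[-0.0248, -0.9839,  0.1772,  0.2554],
       [-0.9996,  0.0265,  0.007 ,  0.1923],
       [-0.0115, -0.177 , -0.9842,  1.4663],
       [ 0.    ,  0.    ,  0.    ,  1.    ]])}
side {'fx': 506.49084340621897, 'fy': 506.49084340621897, 'cx': 278.8412869588486, 'cy': 212.0299424594967, 'extrinsics': array([[ 0.8076, -0.3831,  0.4483,  0.0655],
       [-0.5894, -0.5001,  0.6344, -0.4302],
       [-0.0188, -0.7766, -0.6297,  0.7116],
       [ 0.    ,  0.    ,  0.    ,  1.    ]])}
```

View pics/top0.png

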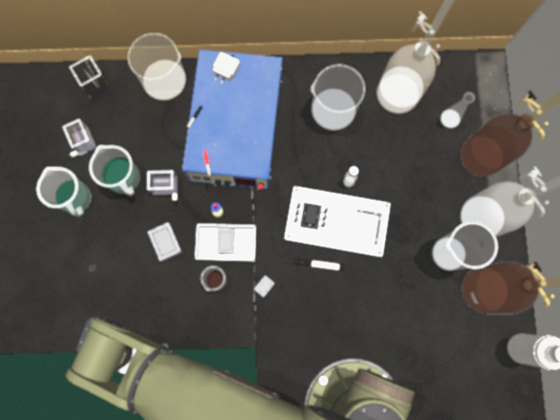

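View pics/side0.png

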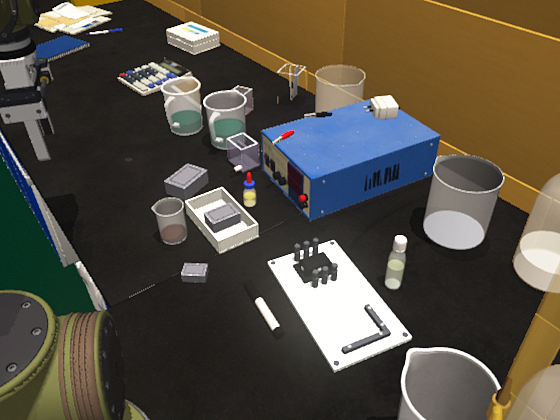

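The candidate covers in the top picture are at (226,240) in the tray, (164,242) left of the tray (larger) and (264,286) in front (small). The tray one fits by place. I'll check its size in rectified crops.

```bash
cat > h.py <<'E'
from station import *
import cv2,numpy as np
np.set_printoptions(precision=4,suppress=True)
def load(n,tag=None):
    p,d=camera(n);return p,d
def K(i): return np.array([[i["fx"],0,i["cx"]],[0,i["fy"],i["cy"]],[0,0,1]])
def rect(n,p,z,x0,x1,y0,y1,s=2000.):
    "metric map on plane z; image up=+x, left=+y, s px/m"
    i=camera_info(n);T=np.linalg.inv(i["extrinsics"])
    H=K(i)@T[:3][:,[0,1,3]]; H=K(i)@np.c_[T[:3,0],T[:3,1],T[:3,2]*z+T[:3,3]]
    A=np.array([[0,-1/s,x1],[-1/s,0,y1],[0,0,1]])  # (u,v,1)->(x,y,1)
    return cv2.warpPerspective(p,H@A,(int((y1-y0)*s),int((x1-x0)*s)),flags=cv2.INTER_CUBIC|cv2.WARP_INVERSE_MAP)
def cloud(n,d):
    i=camera_info(n);v,u=np.indices(d.shape)
    c=np.stack([(u-i["cx"])/i["fx"]*d,(v-i["cy"])/i["fy"]*d,d],-1)
    return c@i["extrinsics"][:3,:3].T+i["extrinsics"][:3,3]
E
python3 - <<'E'
from h import *
P={}
for n in("top","side"):
    f=np.load(n+"0.npz");p,d=f["p"],f["d"];P[n]=p;c=cloud(n,d)
    lab=lambda u,v:c[v,u]
    if n=="top":
        for q in[(226,238),(164,242),(264,286),(350,232),(226,257),(311,214),(212,275),(217,208),(350,175),(325,266)]:print(n,q,lab(*q))
    else:
        for q in[(223,215),(186,178),(195,270),(320,300),(315,265),(170,225),(250,190),(397,265),(268,315)]:print(n,q,lab(*q))
a=[rect(n,P[n],.010,.30,.53,-.13,.19,1500) for n in P]   # fixture plane guess
b=[rect(n,P[n],.032,.28,.48,.20,.50,1500) for n in P]
cv2.imwrite("pics/fix.png",np.hstack([cv2.resize(x,(400,290)) for x in a]))
cv2.imwrite("pics/r1.png",np.vstack([np.hstack([cv2.resize(x,(400,290)) for x in a]),np.hstack([cv2.resize(x,(400,267)) for x in b])]))
E
```

```text
top (226, 238) [0.4594 0.3265 0.0316]
top (164, 242) [0.4526 0.4943 0.0338]
top (264, 286) [0.3281 0.2266 0.0204]
top (350, 232) [ 0.4703 -0.0132  0.0083]
top (226, 257) [0.4111 0.3299 0.0004]
top (311, 214) [0.5186 0.094  0.0356]
top (212, 275) [0.3619 0.3675 0.0107]
top (217, 208) [0.5367 0.3468 0.0631]
top (350, 175) [ 0.6096 -0.0087  0.0947]
top (325, 266) [0.3779 0.0603 0.0169]
side (223, 215) [0.4485 0.3169 0.0334]
side (186, 178) [0.4481 0.4805 0.0378]
side (195, 270) [0.327  0.2214 0.0206]
side (320, 300) [0.477  0.0293 0.007 ]
side (315, 265) [0.5081 0.0828 0.0349]
side (170, 225) [0.3358 0.3332 0.0529]
side (250, 190) [0.5356 0.3435 0.0442]
side (397, 265) [ 0.6042 -0.0289  0.0657]
side (268, 315) [0.378  0.0523 0.0151]
```

View pics/r1.png

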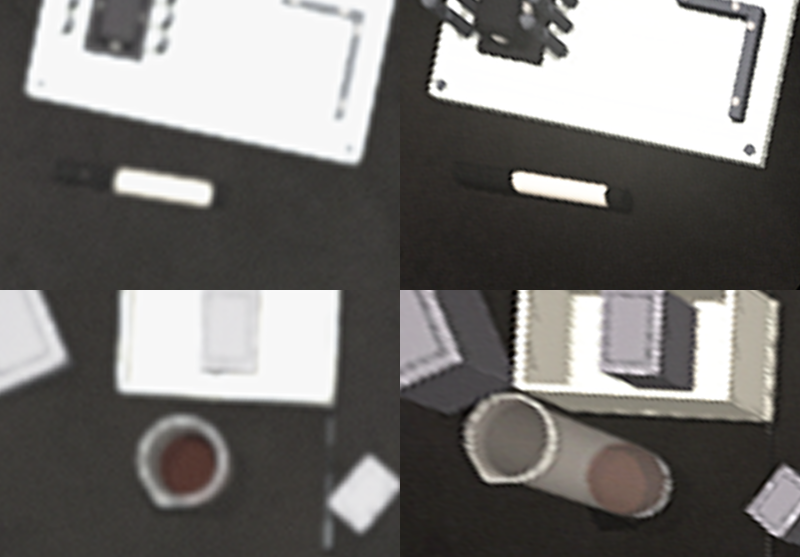

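Run:
```python
from h import *
R=[];
for n in("top","side"):
    f=np.load(n+"0.npz");p=f["p"]
    a=rect(n,p,.010,.40,.60,-.14,.19,2000)
    g=cv2.cvtColor(a,cv2.COLOR_BGR2GRAY)
    m=cv2.morphologyEx((g>170).astype(np.uint8),cv2.MORPH_CLOSE,np.ones((40,40)))
    cs=max(cv2.findContours(m,0,1)[0],key=cv2.contourArea)
    (u,v),wh,ang=cv2.minAreaRect(cs);print(n,"deck",.60-v/2000,.19-u/2000,np.array(wh)/2,ang)
    b=rect(n,p,.032,.40,.55,.23,.53,2000)
    R.append((cv2.resize(a,(400,242)),cv2.resize(b,(400,200))))
    gb=cv2.cvtColor(b,cv2.COLOR_BGR2GRAY)
    print([int(gb[int((.55-x)*2000),int((.53-y)*2000)]) for x,y in((.459,.3265),(.459,.36),(.459,.29))])
cv2.imwrite("pics/r2.png",np.vstack([np.hstack([r[0] for r in R]),np.hstack([r[1] for r in R])]))
```

```text
top deck 0.5029639511108398 0.02011886596679688 [283.3275 167.465 ] 14.367813110351562
[226, 247, 247]
side deck 0.5002595748901367 0.01806161499023437 [283.8195 162.7406] 14.371108055114746
[176, 255, 89]
```

View pics/r2.png

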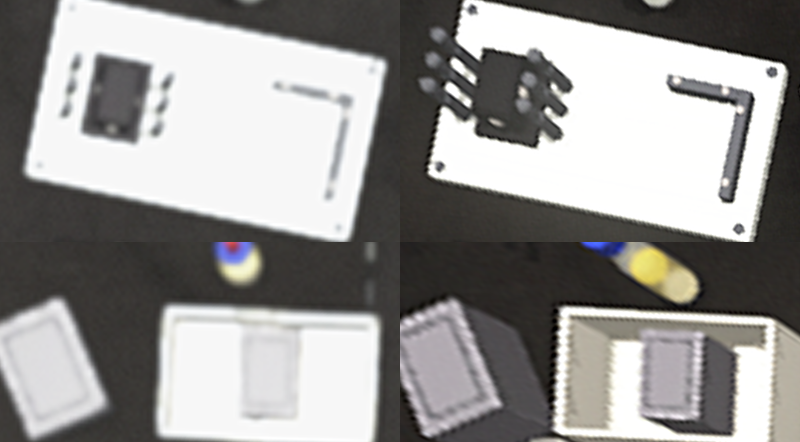

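Rectified views (left: top camera, right: side). They show the lead box at (117,97), the fences at (315,92) and (338,150), and the tray cover at (270,372). At 1.33 px/mm the tray cover's top measures about 42x66 mm. The one at (50,367) is larger and the one in front smaller, so the tray one is the middle size. Next I'll fit the edges precisely.

Run:
```python
from h import *
for n in("top","side"):
    f=np.load(n+"0.npz");p=f["p"]
    X1,Y1,s=.63,.23,2000
    g=cv2.cvtColor(rect(n,p,.010,.38,X1,-.17,Y1,s),cv2.COLOR_BGR2GRAY)
    cs=max(cv2.findContours((g>150).astype(np.uint8),0,1)[0],key=cv2.contourArea)
    h=cv2.convexHull(cs)
    q=cv2.approxPolyDP(h,30,True)[:,0].astype(float)
    w=np.c_[X1-q[:,1]/s,Y1-q[:,0]/s];print(n,"deck corners\n",w,w.mean(0))
    pts=np.c_[X1-cs[:,0,1]/s,Y1-cs[:,0,0]/s]
    for i in range(len(w)):
        a,b=w[i],w[(i+1)%len(w)];L=np.linalg.norm(b-a);t=(b-a)/L;r=pts-a;al=r@t;pe=r@np.array([-t[1],t[0]])
        k=(al>.1*L)&(al<.9*L)&(abs(pe)<.003);l=cv2.fitLine(pts[k].astype(np.float32),cv2.DIST_HUBER,0,.01,.01).ravel();print("len",L,"ang",np.degrees(np.arctan2(l[1],l[0])),"pt",l[2:])
    # cover + its surroundings, tops at .032
    X1,Y1=.52,.37
    b=rect(n,p,.032,.40,X1,Y1-.09,Y1,5000)
    cv2.imwrite(f"pics/c_{n}.png",b)
    c=cloud(n,f["d"]);k=(abs(c[...,2]-.032)<.005)&(c[...,0]>.41)&(c[...,0]<.50)&(c[...,1]>.28)&(c[...,1]<.37)
    print("cover cloud",k.sum(),np.median(c[k],0),cv2.minAreaRect((c[k][:,:2]*1000).astype(np.float32)))
a,b=[cv2.imread(f"pics/c_{n}.png") for n in("top","side")]
cv2.imwrite("pics/cc.png",cv2.resize(np.hstack([a,b]),(800,533)))
```

```text
top deck corners
 [[ 0.603   0.1395]
 [ 0.5505 -0.126 ]
 [ 0.403  -0.097 ]
 [ 0.4555  0.1675]] [0.503 0.021]
len 0.2706409059990747 ang 78.25675 pt [ 0.5738 -0.0194]
len 0.15032381714152948 ang -11.74248 pt [ 0.4721 -0.1129]
len 0.2696599710746851 ang 78.24806 pt [0.4349 0.0755]
len 0.15013410671796062 ang -11.535118 pt [0.5402 0.1536]
cover cloud 430 [0.4553 0.3288 0.0319] ((456.849609375, 327.1702575683594), (86.63361358642578, 76.8504409790039), 88.08642578125)
side deck corners
 [[ 0.6     0.137 ]
 [ 0.547  -0.126 ]
 [ 0.3985 -0.1   ]
 [ 0.4565  0.1665]] [0.5005 0.0194]
len 0.26828715958837834 ang 78.12315 pt [0.5748 0.0052]
len 0.15075891350099344 ang -11.701969 pt [ 0.4557 -0.1116]
len 0.27273842780217095 ang 78.20972 pt [0.4266 0.0335]
len 0.14650085323983608 ang -11.736559 pt [0.5231 0.1533]
cover cloud 559 [0.4555 0.3259 0.0312] ((455.2178039550781, 328.28692626953125), (88.87162780761719, 78.20571899414062), 84.88145446777344)
```

View pics/cc.png

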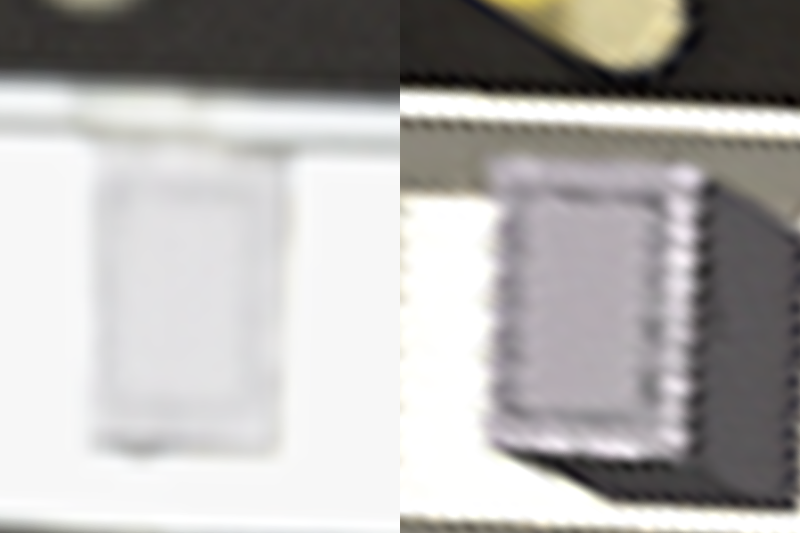

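The crop shows the tray cover's top face, about 47 x 65 mm, centred at (.452,.3265) in both cameras, with yaw about -1.5 deg. That confirms the middle size. Fixture yaw is -11.75 deg. Next: the fence and core in the fixture frame, plus the path to the grasp.

```bash
cat >> h.py <<'E'
FX=np.radians(-11.75);C=np.array([.5018,.0202])
RF=np.array([[np.cos(FX),-np.sin(FX)],[np.sin(FX),np.cos(FX)]])
def rectf(n,p,z,x0,x1,y0,y1,s=2000.):
    i=camera_info(n);T=np.linalg.inv(i["extrinsics"])
    H=K(i)@np.c_[T[:3,0],T[:3,1],T[:3,2]*z+T[:3,3]]
    F=np.eye(3);F[:2,:2]=RF;F[:2,2]=C
    A=np.array([[0,-1/s,x1],[-1/s,0,y1],[0,0,1]])
    return cv2.warpPerspective(p,H@F@A,(int((y1-y0)*s),int((x1-x0)*s)),flags=cv2.INTER_CUBIC|cv2.WARP_INVERSE_MAP)
def move(tgt_xyz,jaw=None):
    "tool-frame shift mm (and spin) to world target; jaw = desired direction angle (rad) of the tool y axis in world"
    from scipy.spatial.transform import Rotation as Ro
    o=get_obs();R=Ro.from_euler("xyz",o["eef_rot"]).as_matrix()
    d=R.T@(np.array(tgt_xyz)-o["ee_pos"])*1000
    s=0
    if jaw is not None:
        t=R.T@np.array([np.cos(jaw),np.sin(jaw),0]);s=(np.arctan2(t[2],t[1])+np.pi/2)%np.pi-np.pi/2
    print("t",o["time_s"],"pos",o["ee_pos"],"shift",np.round(d,1),"spin",round(float(s),3),"toolx",R[:,0],"tooly",R[:,1],"toolz",R[:,2],"q6",o["qpos"][5],"w",o["grip_width"],"F",o["force"])
E
python3 - <<'E'
from h import *
for n in("top","side"):
    p=np.load(n+"0.npz")["p"]
    g=cv2.cvtColor(rectf(n,p,.036,-.08,.08,-.14,.14),cv2.COLOR_BGR2GRAY)
    # core: fixture frame x rows, y cols
    prof=lambda a:np.where(a<120)[0]
    r=g[:, int((.14-.075)*2000)-10:int((.14-.075)*2000)+10].mean(1);q=prof(r);print(n,"core x",.08-q.min()/2000,.08-q.max()/2000)
    r=g[150:170].mean(0);q=prof(r);q=q[q<240];print("core y",.14-q.min()/2000,.14-q.max()/2000)
    g=cv2.cvtColor(rectf(n,p,.020,-.08,.08,-.14,.14),cv2.COLOR_BGR2GRAY)
    r=g[170:210,400:].mean(0);q=np.where(r<170)[0]+400;print("side fence y",.14-q.min()/2000,.14-q.max()/2000)
    r=g[:100,410:440].mean(1);q=np.where(r<170)[0];print("end fence x",.08-q.min()/2000,.08-q.max()/2000)
c=np.array([.452,.3265])
move([*c,.15],np.radians(88.5))
E
```

```text
top core x 0.08 -0.0345
core y 0.14 0.05600000000000001
side fence y -0.10949999999999999 -0.1395
end fence x 0.08 0.036000000000000004
side core x 0.08 -0.0455
core y 0.14 0.02850000000000001
side fence y -0.10949999999999999 -0.1225
end fence x 0.08 0.0305
t 0.1 pos [0.1905 0.5157 0.219 ] shift [ 69.  -86.8 310.9] spin -0.328 toolx [-0.0004 -0.0009 -1.    ] tooly [ 0.3465  0.9381 -0.001 ] toolz [ 0.9381 -0.3465 -0.0001] q6 -0.06658872027231975 w 0.09385071496731257 F [ 0.1828 -0.1427 -0.0518]
```

```bash
R='[[[60,-87,311],-0.328,-1],[[60,-87,311],-0.328,-1],[[60,-87,311],-0.328,-1],[[60,-87,311],-0.328,-1],[[60,-87,311],-0.328,-1]]'
python3 -m handwheel '[[[60,-87,311],-0.328,-1],[[60,-87,311],-0.328,-1],[[60,-87,311],-0.328,-1],[[60,-87,311],-0.328,-1],[[60,-87,311],-0.328,-1]]' 25
python3 -c "
from h import *
move([.452,.3265,.09],np.radians(88.5))"
```

```text
time_s: 0.6
ee_pos: [0.3841, 0.3752, 0.1745]
eef_rot: [-2.086, 1.57, -2.111]
force: [0.9, 1.3, -0.2]
grip_width: 0.0939
t 0.6 pos [0.3841 0.3752 0.1745] shift [ 84.5 -46.8  69.2] spin 0.001 toolx [-0.0007 -0.0011 -1.    ] tooly [ 0.0255  0.9997 -0.0011] toolz [ 0.9997 -0.0255 -0.0006] q6 -0.8394402365171832 w 0.09389753367830474 F [ 0.8978  1.3488 -0.2284]
```

```bash
python3 -m handwheel '[[[40,-47,69],0,-1],[[60,-47,69],0,-1],[[84,-47,69],0,-1],[[84,-47,69],0,-1],[[84,-47,69],0,-1]]'
python3 - <<'E'
from h import *
move([.452,.3265,.031],np.radians(88.5))
p,d=camera("side");np.savez("s1.npz",p=p,d=d)
q,_=camera("top")
cv2.imwrite("pics/a1.png",np.hstack([cv2.resize(p[130:280,130:290],(400,375)),cv2.resize(q[170:290,160:288],(400,375))]))
E
```

```text
time_s: 1.1
ee_pos: [0.4516, 0.3267, 0.0911]
eef_rot: [-2.241, 1.569, -2.266]
force: [-1.2, -1.1, 1.3]
grip_width: 0.0939
t 1.1 pos [0.4516 0.3267 0.0911] shift [60.1 -0.1  0.5] spin 0.001 toolx [-0.0011 -0.0013 -1.    ] tooly [ 0.0253  0.9997 -0.0013] toolz [ 0.9997 -0.0253 -0.001 ] q6 -0.9844621713080955 w 0.09391617750232849 F [-1.1601 -1.0542  1.2732]
```

View pics/a1.png

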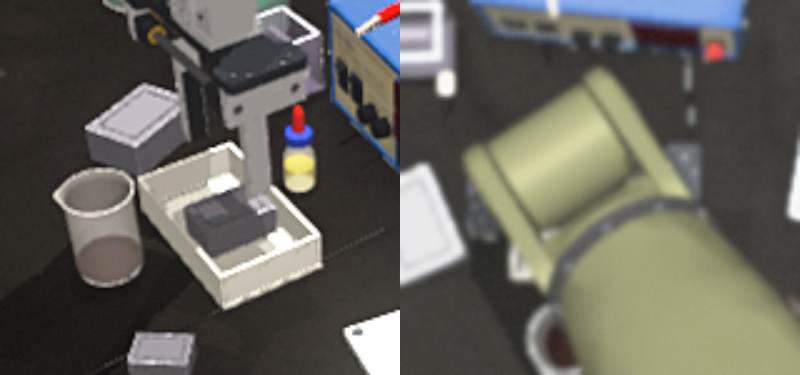

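The gripper is over the cover at (230,220) with its fingers inside the tray walls. Next I descend and close.

```bash
python3 -m handwheel '[[[30,0,0],0,-1],[[60,0,0],0,-1],[[60,0,0],0,-1],[[60,0,0],0,-1],[[60,0,0],0,-1]]' 25
python3 -m handwheel '[[[0,0,0],0,1],[[0,0,0],0,1],[[0,0,0],0,1],[[0,0,0],0,1],[[0,0,0],0,1]]' 25
python3 -m handwheel '[[[0,0,0],0,1],[[0,0,0],0,1],[[-30,0,0],0,1],[[-60,0,0],0,1],[[-70,0,0],0,1]]' 25
```

```text
time_s: 1.7
ee_pos: [0.4526, 0.3282, 0.0345]
eef_rot: [0.457, 1.567, 0.433]
force: [0.1, -0.4, -0.5]
grip_width: 0.0939
time_s: 2.2
ee_pos: [0.4527, 0.3282, 0.0345]
eef_rot: [0.453, 1.567, 0.429]
force: [0.3, 0.1, 0.3]
grip_width: 0.0572
time_s: 2.7
ee_pos: [0.4532, 0.3286, 0.1071]
eef_rot: [0.511, 1.563, 0.488]
force: [0.4, -0.7, -1.9]
grip_width: 0.0455
```

```bash
python3 -c "
from h import *
k=np.array([.4842,-.0645])+RF@[-.012,.012];print(k)
move([*k,.125],np.radians(78.25))"
```

```text
[ 0.4749 -0.0503]
t 2.7 pos [0.4532 0.3286 0.1071] shift [ -19.1 -378.2   30.8] spin 0.181 toolx [ 0.0068  0.0036 -1.    ] tooly [0.0239 0.9997 0.0038] toolz [ 0.9997 -0.0239  0.0068] q6 -0.9844677831587052 w 0.04545588627493219 F [ 0.3612 -0.6941 -1.9102]
```

```bash
python3 -m handwheel '[[[-25,-40,3],0,1],[[-25,-90,7],0.05,1],[[-25,-140,11],0.1,1],[[-25,-190,15],0.18,1],[[-25,-240,20],0.181,1]]'
python3 -c "
from h import *
move([.4749,-.0503,.125],np.radians(78.25))"
```

```text
time_s: 3.2
ee_pos: [0.4667, 0.0869, 0.1306]
eef_rot: [0.728, 1.564, 0.521]
force: [1.3, 1.1, -0.3]
grip_width: 0.0458
t 3.2 pos [0.4667 0.0869 0.1306] shift [   5.2 -132.6   36.3] spin -0.002 toolx [ 0.0062  0.0036 -1.    ] tooly [0.2059 0.9786 0.0048] toolz [ 0.9786 -0.2059  0.0053] q6 -1.2595001097446867 w 0.04575751691606205 F [ 1.2693  1.1133 -0.2848]
```

```bash
python3 -m handwheel '[[[5,-50,13],0,1],[[5,-100,26],0,1],[[5,-133,36],0,1],[[5,-133,36],0,1],[[5,-133,36],0,1]]'
python3 - <<'E'
from h import *
move([.4749,-.0503,.045],np.radians(78.25))
p,d=camera("side");cv2.imwrite("pics/a2.png",cv2.resize(p[190:390,230:430],(600,600),interpolation=cv2.INTER_CUBIC))
E
```

```text
time_s: 3.7
ee_pos: [0.4742, -0.051, 0.1244]
eef_rot: [0.858, 1.564, 0.649]
force: [-1.3, -0.1, -1.0]
grip_width: 0.0455
t 3.7 pos [ 0.4742 -0.051   0.1244] shift [79.4  0.5  0.2] spin -0.004 toolx [ 0.0051  0.0039 -1.    ] tooly [0.2077 0.9782 0.0049] toolz [ 0.9782 -0.2078  0.0042] q6 -1.5507001650228582 w 0.04549761519022728 F [-1.2886 -0.0842 -0.9797]
```

View pics/a2.png

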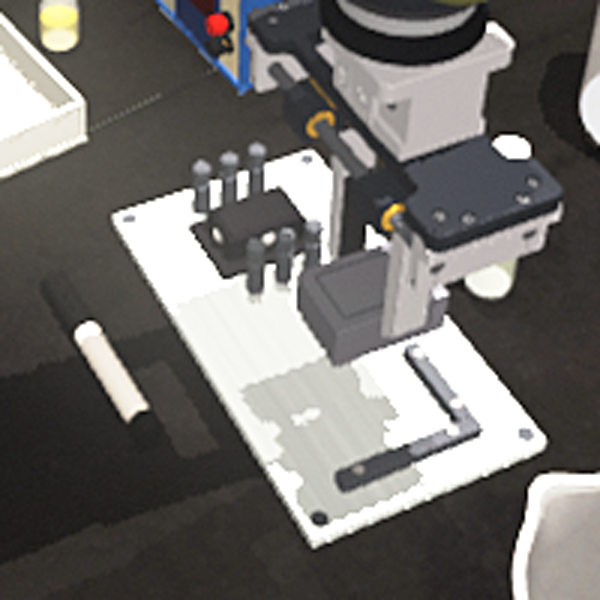

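```bash
python3 -m handwheel '[[[40,0,0],0,1],[[74,0,0],0,1],[[74,0,0],0,1],[[74,0,0],0,1],[[74,0,0],0,1]]'
python3 -m handwheel '[[[2,0,0],0,1],[[4,0,0],0,1],[[6,0,0],0,1],[[8,0,0],0,1],[[8,0,0],0,1]]' 20
python3 -c "
from h import *
move([.4842,-.0645,.0405],np.radians(78.25))"
```

```text
time_s: 4.25
ee_pos: [0.4755, -0.0495, 0.0522]
eef_rot: [0.642, 1.562, 0.436]
force: [-1.0, -0.6, -0.9]
grip_width: 0.0454
time_s: 4.75
ee_pos: [0.4755, -0.0495, 0.044]
eef_rot: [0.673, 1.563, 0.466]
force: [-0.1, 0.4, -0.7]
grip_width: 0.0459
t 4.75 pos [ 0.4755 -0.0495  0.044 ] shift [  3.5 -12.9  11.6] spin -0.002 toolx [ 0.0071  0.0036 -1.    ] tooly [0.2054 0.9787 0.005 ] toolz [ 0.9786 -0.2055  0.0062] q6 -1.5507849109872134 w 0.04592455204097864 F [-0.052   0.4111 -0.7212]
```

```bash
python3 -m handwheel '[[[1,0,0],0,1],[[2,0,0],0,1],[[3,0,0],0,1],[[3,0,0],0,1],[[3,0,0],0,1]]'
python3 -m handwheel '[[[0.5,0,0],0,1],[[1,0,0],0,1],[[1,0,0],0,1],[[1,0,0],0,1],[[1,0,0],0,1]]'
```

```text
time_s: 5.25
ee_pos: [0.4755, -0.0495, 0.0409]
eef_rot: [0.677, 1.563, 0.47]
force: [-0.2, -0.0, -1.0]
grip_width: 0.0457
time_s: 5.75
ee_pos: [0.4756, -0.0495, 0.0404]
eef_rot: [0.648, 1.563, 0.441]
force: [-2.6, 1.4, 7.9]
grip_width: 0.0461
```

```bash
python3 -m handwheel '[[[-0.4,0,2],0,1],[[-0.4,0,4],0,1],[[-0.4,0,6],0,1],[[-0.4,0,8],0,1],[[-0.4,0,8],0,1]]' 20
python3 -m handwheel '[[[0,0,1],0,1],[[0,0,2],0,1],[[0,0,2],0,1],[[0,0,2],0,1],[[0,0,2],0,1]]'
python3 -m handwheel '[[[0,0,1],0,1],[[0,0,2],0,1],[[0,0,2],0,1],[[0,0,2],0,1],[[0,0,2],0,1]]'
```

```text
time_s: 6.25
ee_pos: [0.4836, -0.0512, 0.0408]
eef_rot: [0.651, 1.563, 0.444]
force: [-1.0, 0.4, -1.1]
grip_width: 0.046
time_s: 6.75
ee_pos: [0.4856, -0.0516, 0.0408]
eef_rot: [0.651, 1.563, 0.444]
force: [0.2, 0.4, -1.2]
grip_width: 0.0458
time_s: 7.25
ee_pos: [0.4869, -0.0519, 0.0407]
eef_rot: [0.78, 1.564, 0.573]
force: [-5.3, 0.3, 2.1]
grip_width: 0.0458
```

```bash
python3 -m handwheel '[[[0,-2,-0.7],0,1],[[0,-4,-0.7],0,1],[[0,-6,-0.7],0,1],[[0,-8,-0.7],0,1],[[0,-8,-0.7],0,1]]' 20
python3 -m handwheel '[[[0,-1,0],0,1],[[0,-2,0],0,1],[[0,-2,0],0,1],[[0,-2,0],0,1],[[0,-2,0],0,1]]'
python3 -m handwheel '[[[0,-1,0],0,1],[[0,-2,0],0,1],[[0,-2,0],0,1],[[0,-2,0],0,1],[[0,-2,0],0,1]]'
python3 -c "
from h import *
move([.4842,-.0645,.0405],np.radians(78.25))"
```

```text
time_s: 7.75
ee_pos: [0.4847, -0.0599, 0.0407]
eef_rot: [0.757, 1.564, 0.55]
force: [-0.3, 0.1, -0.7]
grip_width: 0.0459
time_s: 8.25
ee_pos: [0.4842, -0.0617, 0.0407]
eef_rot: [0.782, 1.564, 0.575]
force: [0.7, 4.3, -0.9]
grip_width: 0.0455
time_s: 8.75
ee_pos: [0.4837, -0.0621, 0.0407]
eef_rot: [1.049, 1.563, 0.842]
force: [-0.6, 17.2, 2.6]
grip_width: 0.0459
t 8.75 pos [ 0.4837 -0.0621  0.0407] shift [ 0.2 -2.2  1. ] spin -0.002 toolx [ 0.0055  0.0061 -1.    ] tooly [0.2051 0.9787 0.0071] toolz [ 0.9787 -0.2051  0.0041] q6 -1.5766999591066677 w 0.04591419345904564 F [-0.6337 17.1546  2.609 ]
```

```bash
python3 -m handwheel '[[[0,0.2,0.6],0,1],[[0,0.2,1.2],0,1],[[0,0.2,1.8],0,1],[[0,0.2,2],0,1],[[0,0.2,2],0,1]]'
python3 -m handwheel '[[[0.3,-0.4,0.3],0,1],[[0.3,-0.8,0.5],0,1],[[0.3,-1,0.7],0,1],[[0.3,-1,0.7],0,1],[[0.3,-1,0.7],0,1]]'
python3 -c "
from h import *
move([.4842,-.0645,.0405],np.radians(78.25));print(get_obs()['moment'])"
```

```text
time_s: 9.25
ee_pos: [0.4849, -0.0622, 0.0406]
eef_rot: [1.34, 1.563, 1.133]
force: [-7.1, 5.5, 5.5]
grip_width: 0.0456
time_s: 9.75
ee_pos: [0.4849, -0.0623, 0.0406]
eef_rot: [1.583, 1.562, 1.377]
force: [-6.7, 12.8, 10.7]
grip_width: 0.0456
t 9.75 pos [ 0.4849 -0.0623  0.0406] shift [ 0.1 -2.3 -0.2] spin -0.001 toolx [ 0.0017  0.0084 -1.    ] tooly [0.2049 0.9787 0.0086] toolz [ 0.9788 -0.2049 -0.0001] q6 -1.578677123588673 w 0.04563938071337528 F [-6.7472 12.7884 10.7018]
[2.5475 1.1276 0.2377]
```

```bash
python3 -m handwheel '[[[-0.1,-0.1,0.1],0,1],[[-0.1,-0.1,0.1],0,1],[[-0.1,-0.1,0.1],0,0.0],[[-0.1,-0.1,0.1],0,-0.3],[[-0.1,-0.1,0.1],0,-0.3]]'
python3 -m handwheel '[[[0,0,0],0,-1],[[0,0,0],0,-1],[[-15,0,0],0,-1],[[-30,0,0],0,-1],[[-50,0,0],0,-1]]'
python3 - <<'E'
from h import *
move([.4842,-.0645,.0405],np.radians(-11.75))
p,d=camera("side");q,_=camera("top")
cv2.imwrite("pics/a3.png",cv2.resize(p[260:380,300:430],(650,600),interpolation=cv2.INTER_CUBIC))
E
```

```text
time_s: 10.25
ee_pos: [0.4851, -0.0627, 0.0408]
eef_rot: [1.515, 1.563, 1.309]
force: [0.1, -0.4, 0.9]
grip_width: 0.0589
time_s: 10.75
ee_pos: [0.4847, -0.0632, 0.0909]
eef_rot: [1.648, 1.563, 1.441]
force: [0.1, 0.7, -0.2]
grip_width: 0.0935
t 10.75 pos [ 0.4847 -0.0632  0.0909] shift [50.4 -1.8 -0.2] spin 1.569 toolx [ 0.0011  0.0081 -1.    ] tooly [0.2052 0.9787 0.0082] toolz [ 0.9787 -0.2052 -0.0006] q6 -1.5782759456027204 w 0.0935355191296054 F [ 0.0862  0.7141 -0.1894]
```

View pics/a3.png

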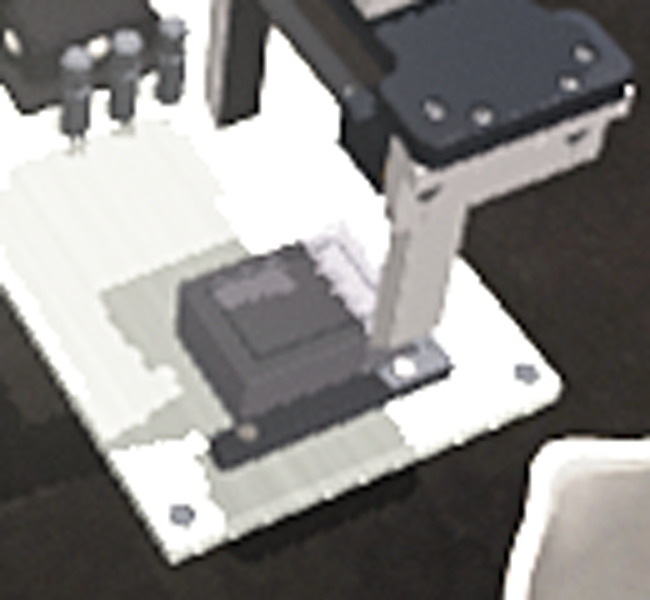

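The cover sits flat in the corner against both fences (cover at (270,320), side fence along (230,450)-(440,360)), and the gripper is clear. Next I turn by 90°.

```bash
python3 -m handwheel '[[[0,0,0],0.14,-1],[[0,0,0],0.28,-1],[[0,0,0],0.42,-1],[[0,0,0],0.56,-1],[[0,0,0],0.7,-1]]'
python3 -m handwheel '[[[0,0,0],0.14,-1],[[0,0,0],0.28,-1],[[0,0,0],0.42,-1],[[0,0,0],0.56,-1],[[0,0,0],0.7,-1]]'
python3 -c "
from h import *
move([.4850,-.0626,.037],np.radians(-11.75))"
```

```text
time_s: 11.35
ee_pos: [0.4858, -0.0634, 0.0919]
eef_rot: [1.871, 1.562, 0.959]
force: [0.3, -0.3, 0.0]
grip_width: 0.0939
time_s: 11.85
ee_pos: [0.4855, -0.0634, 0.0909]
eef_rot: [2.682, 1.562, 1.064]
force: [0.3, -0.5, -0.1]
grip_width: 0.0941
t 11.85 pos [ 0.4855 -0.0634  0.0909] shift [53.9 -0.8 -0.4] spin 0.158 toolx [ 0.0041  0.0074 -1.    ] tooly [ 0.9989 -0.0475  0.0038] toolz [-0.0474 -0.9988 -0.0076] q6 -0.16670652020012677 w 0.09406723838263786 F [ 0.2841 -0.4568 -0.1002]
```

```bash
python3 -m handwheel '[[[10,-0.8,-0.4],0.1,-1],[[20,-0.8,-0.4],0.158,-1],[[25,-0.8,-0.4],0.158,-1],[[25,-0.8,-0.4],0.158,-1],[[25,-0.8,-0.4],0.158,-1]]'
python3 -c "
from h import *
move([.4850,-.0626,.037],np.radians(-11.75))
q=camera('side')[0];cv2.imwrite('pics/a4.png',cv2.resize(q[240:370,290:430],(646,600),interpolation=cv2.INTER_CUBIC))"
```

```text
time_s: 12.35
ee_pos: [0.4849, -0.0628, 0.0658]
eef_rot: [2.847, 1.562, 1.072]
force: [-0.0, -0.2, -0.5]
grip_width: 0.094
t 12.35 pos [ 0.4849 -0.0628  0.0658] shift [28.8 -0.  -0. ] spin 0.001 toolx [ 0.004   0.0074 -1.    ] tooly [ 0.9793 -0.2026  0.0025] toolz [-0.2026 -0.9792 -0.0081] q6 -0.009878084463913172 w 0.09396540260791951 F [-0.0345 -0.1647 -0.5152]
```

View pics/a4.png

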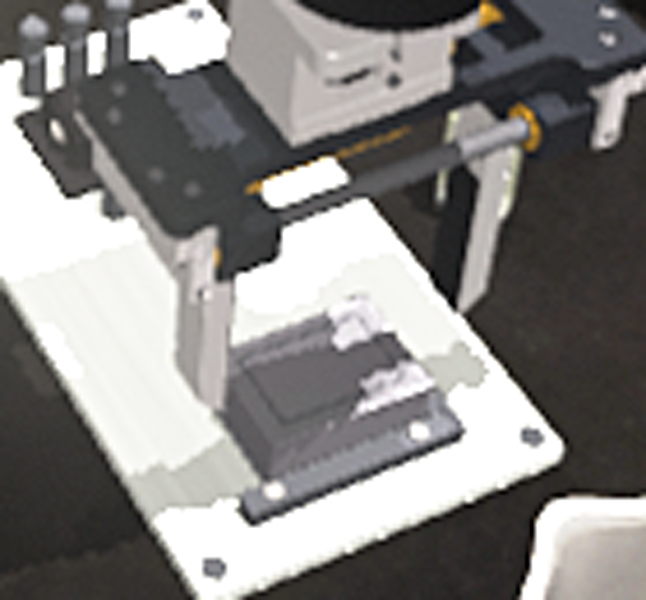

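The cover is square in the corner at (340,390), with the fingers either side of its short ends. Next I descend and close softly.

```bash
python3 -m handwheel '[[[10,0,0],0,-1],[[20,0,0],0,-1],[[28.5,0,0],0,-1],[[28.5,0,0],0,-1],[[28.5,0,0],0,-1]]' 4
python3 -m handwheel '[[[0,0,0],0,0],[[0,0,0],0,0],[[0,0,0],0,0],[[0,0,0],0,0],[[0,0,0],0,0]]' 4
python3 -m handwheel '[[[0,0,0],0,1],[[0,0,0],0,1],[[0,0,0],0,1],[[0,0,0],0,1],[[0,0,0],0,1]]' 4
python3 -c "
from h import *
move([.4850,-.0626,.037],np.radians(-11.75))"
```

```text
time_s: 12.9
ee_pos: [0.4851, -0.0626, 0.0373]
eef_rot: [2.854, 1.562, 1.079]
force: [-0.4, -0.5, 0.4]
grip_width: 0.094
time_s: 13.4
ee_pos: [0.484, -0.0624, 0.0372]
eef_rot: [-3.074, 1.563, 1.434]
force: [-8.0, 1.0, 6.5]
grip_width: 0.0666
time_s: 13.9
ee_pos: [0.4837, -0.0624, 0.0372]
eef_rot: [-2.963, 1.563, 1.545]
force: [-4.9, 0.1, 3.6]
grip_width: 0.066
t 13.9 pos [ 0.4837 -0.0624  0.0372] shift [ 0.2  1.4 -0. ] spin 0.001 toolx [ 0.0002  0.0081 -1.    ] tooly [ 0.9792 -0.2028 -0.0014] toolz [-0.2028 -0.9792 -0.008 ] q6 -0.0099464320980751 w 0.06595577192608323 F [-4.8583  0.1111  3.5568]
```

```bash
python3 -m handwheel '[[[0,-0.3,0],0,1],[[0,-0.3,0],0,1],[[0,-0.3,0],0,1],[[0,-0.3,0],0,1],[[0,-0.3,0],0,1]]' 4
python3 -m handwheel '[[[0,0,0],0,1],[[0,0,0],0,1],[[0,0,0],0,1],[[0,0,0],0,1],[[0,0,0],0,1]]' 40
python3 -c "
from h import *
move([.4835,-.0624,.037],np.radians(-11.75))"
```

```text
time_s: 14.4
ee_pos: [0.4835, -0.0623, 0.0373]
eef_rot: [-3.015, 1.563, 1.493]
force: [1.0, -0.9, -0.2]
grip_width: 0.066
time_s: 14.9
ee_pos: [0.4835, -0.0623, 0.0373]
eef_rot: [-3.009, 1.563, 1.499]
force: [0.4, -0.3, 0.0]
grip_width: 0.0657
t 14.9 pos [ 0.4835 -0.0623  0.0373] shift [0.3 0.  0.1] spin 0.001 toolx [ 0.0006  0.008  -1.    ] tooly [ 0.9792 -0.2028 -0.0011] toolz [-0.2028 -0.9792 -0.008 ] q6 -0.009936217735878251 w 0.06572751419273241 F [ 0.417  -0.3467  0.0136]
```

```bash
python3 -m handwheel '[[[-15,0,0],0,1],[[-35,0,0],0,1],[[-55,0,0],0,1],[[-65,0,0],0,1],[[-65,0,0],0,1]]'
python3 -c "
from h import *
move([.5161,.0943,.100],np.radians(-11.75))"
```

```text
time_s: 15.4
ee_pos: [0.484, -0.063, 0.1032]
eef_rot: [3.005, 1.563, 1.23]
force: [0.2, -0.6, -0.9]
grip_width: 0.0659
t 15.4 pos [ 0.484  -0.063   0.1032] shift [   4.5   -0.5 -160.5] spin 0.001 toolx [ 0.0027  0.0076 -1.    ] tooly [ 0.9792 -0.2027  0.0011] toolz [-0.2027 -0.9792 -0.008 ] q6 -0.00932163828219101 w 0.06585116427581399 F [ 0.166  -0.6113 -0.9005]
```

```bash
python3 -m handwheel '[[[4,-0.5,-35],0,1],[[4,-0.5,-75],0,1],[[4,-0.5,-115],0,1],[[4,-0.5,-150],0,1],[[4,-0.5,-160.5],0,1]]'
python3 -m handwheel '[[[0,0,0],0,1],[[0,0,0],0,1],[[0,0,0],0,1],[[0,0,0],0,1],[[0,0,0],0,1]]'
python3 -c "
from h import *
move([.5161,.0943,.070],np.radians(-11.75))"
```

```text
time_s: 15.9
ee_pos: [0.5159, 0.0969, 0.0993]
eef_rot: [-3.122, 1.563, 1.389]
force: [-0.6, -0.5, -0.2]
grip_width: 0.0655
time_s: 16.4
ee_pos: [0.5159, 0.0962, 0.0993]
eef_rot: [-3.13, 1.563, 1.38]
force: [0.4, 0.1, -0.3]
grip_width: 0.0656
t 16.4 pos [0.5159 0.0962 0.0993] shift [29.3  0.6  2.1] spin 0.002 toolx [ 0.0015  0.0077 -1.    ] tooly [ 0.9795 -0.2014 -0.0001] toolz [-0.2014 -0.9795 -0.0079] q6 0.3092863490833426 w 0.0656369388708118 F [ 0.4064  0.0755 -0.2707]
```

```bash
python3 -m handwheel '[[[10,0.6,2.1],0.002,1],[[20,0.6,2.1],0.002,1],[[29,0.6,2.1],0.002,1],[[29,0.6,2.1],0.002,1],[[29,0.6,2.1],0.002,1]]'
python3 -c "
from h import *
move([.5161,.0943,.062],np.radians(-11.75))
q=camera('side')[0];cv2.imwrite('pics/a5.png',cv2.resize(q[210:330,260:390],(650,600),interpolation=cv2.INTER_CUBIC))"
```

```text
time_s: 16.9
ee_pos: [0.516, 0.0943, 0.07]
eef_rot: [-3.053, 1.563, 1.455]
force: [0.9, -0.0, -0.5]
grip_width: 0.0658
t 16.9 pos [0.516  0.0943 0.07  ] shift [8.  0.1 0. ] spin 0.0 toolx [ 0.0009  0.0076 -1.    ] tooly [ 0.9791 -0.2032 -0.0007] toolz [-0.2032 -0.9791 -0.0077] q6 0.3068976181641788 w 0.06580284982010678 F [ 0.9252 -0.0344 -0.4895]
```

View pics/a5.png

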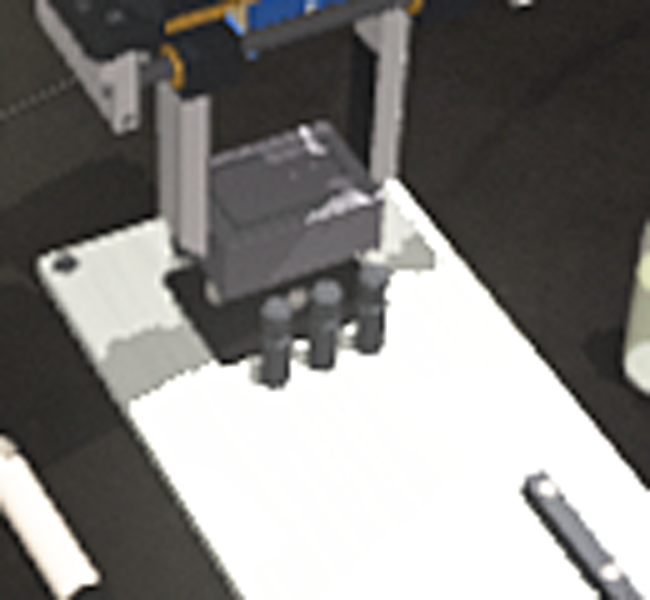

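The cover hangs level above the core at (290,200), clear of the posts (320,300). The sprung balls at (213,290) and (297,297) are visible below it. Next I descend slowly.

```bash
python3 -m handwheel '[[[2,0,0],0,1],[[4,0,0],0,1],[[6,0,0],0,1],[[8,0,0],0,1],[[8,0,0],0,1]]' 45
python3 -m handwheel '[[[1,0,0],0,1],[[2,0,0],0,1],[[3,0,0],0,1],[[4,0,0],0,1],[[4,0,0],0,1]]'
python3 -c "
from h import *
move([.5161,.0943,.043],np.radians(-11.75));print(get_obs()['moment'])"
```

```text
time_s: 17.45
ee_pos: [0.5161, 0.0944, 0.0621]
eef_rot: [-3.085, 1.563, 1.423]
force: [0.4, 0.4, -0.9]
grip_width: 0.0655
time_s: 17.95
ee_pos: [0.516, 0.0944, 0.0579]
eef_rot: [-3.058, 1.563, 1.45]
force: [0.9, -0.5, -0.6]
grip_width: 0.0656
t 17.95 pos [0.516  0.0944 0.0579] shift [14.9  0.1  0.2] spin 0.0 toolx [ 0.0009  0.0076 -1.    ] tooly [ 0.9791 -0.2032 -0.0006] toolz [-0.2032 -0.9791 -0.0077] q6 0.30675716280515963 w 0.06556993834368265 F [ 0.9035 -0.5176 -0.5835]
[-0.1225  0.1379  0.0167]
```

No contact with the core so far. I keep pressing down.

```bash
python3 -m handwheel '[[[1,0,0],0,1],[[2,0,0],0,1],[[3,0,0],0,1],[[4,0,0],0,1],[[5,0,0],0,1]]' 45
python3 -m handwheel '[[[1,0,0],0,1],[[2,0,0],0,1],[[3,0,0],0,1],[[4,0,0],0,1],[[5,0,0],0,1]]'
python3 -m handwheel '[[[1,0,0],0,1],[[2,0,0],0,1],[[3,0,0],0,1],[[4,0,0],0,1],[[4,0,0],0,1]]'
python3 -c "
from h import *
move([.5161,.0943,.043],np.radians(-11.75));print(get_obs()['moment'])"
```

```text
time_s: 18.45
ee_pos: [0.5166, 0.0944, 0.0539]
eef_rot: [3.028, 1.563, 1.253]
force: [-2.7, -1.0, 14.8]
grip_width: 0.0656
time_s: 18.95
ee_pos: [0.5167, 0.0944, 0.0491]
eef_rot: [2.991, 1.563, 1.216]
force: [-1.1, -1.5, 1.4]
grip_width: 0.0652
time_s: 19.45
ee_pos: [0.5162, 0.0943, 0.0443]
eef_rot: [-3.12, 1.563, 1.388]
force: [1.6, -2.6, -11.9]
grip_width: 0.0659
t 19.45 pos [0.5162 0.0943 0.0443] shift [ 1.3 -0.1  0. ] spin 0.0 toolx [ 0.0013  0.0073 -1.    ] tooly [ 0.9791 -0.2032 -0.0002] toolz [-0.2031 -0.9791 -0.0074] q6 0.30662937966082426 w 0.0658636556864012 F [  1.5958  -2.5711 -11.903 ]
[-0.548  -0.1709 -0.0356]
```

```bash
python3 -m handwheel '[[[0.7,0,0],0,1],[[1.3,0,0],0,1],[[2,0,0],0,1],[[2,0,0],0,1],[[2,0,0],0,1]]' 45
python3 -m handwheel '[[[0.5,0,0],0,1],[[1,0,0],0,1],[[1.5,0,0],0,1],[[1.5,0,0],0,1],[[1.5,0,0],0,1]]'
python3 -c "
from h import *
move([.5161,.0943,.043],np.radians(-11.75));print(get_obs()['moment'])"
```

```text
time_s: 19.95
ee_pos: [0.5164, 0.0944, 0.0433]
eef_rot: [3.098, 1.563, 1.323]
force: [-4.5, -2.6, 7.3]
grip_width: 0.0656
time_s: 20.45
ee_pos: [0.5166, 0.0944, 0.0432]
eef_rot: [3.035, 1.563, 1.26]
force: [-8.0, -3.2, 17.8]
grip_width: 0.0653
t 20.45 pos [0.5166 0.0944 0.0432] shift [ 0.2 -0.5  0.2] spin 0.001 toolx [ 0.0024  0.0075 -1.    ] tooly [ 0.9792 -0.203   0.0008] toolz [-0.203  -0.9791 -0.0078] q6 0.3065197264532549 w 0.06528374709566143 F [-8.0366 -3.2436 17.82  ]
[-0.3649  2.3033  0.0686]
```

```bash
python3 -m handwheel '[[[-0.1,0,0],0,1],[[-0.1,0,0],0,0.2],[[-0.1,0,0],0,-0.5],[[-0.1,0,0],0,-1],[[-0.1,0,0],0,-1]]'
python3 -m handwheel '[[[0,0,0],0,-1],[[-10,0,0],0,-1],[[-20,0,0],0,-1],[[-45,0,0],0,-1],[[-60,0,0],0,-1]]'
python3 -m handwheel '[[[-20,0,0],0,1],[[-20,0,0],0,1],[[-20,0,0],0,1],[[-20,0,0],0,1],[[-20,0,0],0,1]]'
python3 - <<'E'
from h import *
move([.5164,.0944,.0580],np.radians(-11.75))
q,d=camera('side');cv2.imwrite('pics/a6.png',cv2.resize(q[210:330,260:390],(650,600),interpolation=cv2.INTER_CUBIC))
c=cloud("side",d)
r=(c[...,:2]-[.5161,.0943])@RF
for nm,k in(("-x",(r[...,0]<-.022)),("+x",r[...,0]>.022),("-y",r[...,1]<-.014),("+y",r[...,1]>.014)):
    k=k&(abs(r[...,0])<.030)&(abs(r[...,1])<.019)&(c[...,2]>.035)&(c[...,2]<.065);print(nm,k.sum(),np.median(c[k][:,2]) if k.any() else None)
k=(abs(r[...,0])<.06)&(r[...,1]<-.06)&(r[...,1]>-.1);print("deck",np.median(c[k][:,2]))
E
```

```text
time_s: 20.95
ee_pos: [0.5168, 0.0945, 0.0434]
eef_rot: [2.986, 1.563, 1.211]
force: [0.5, -0.2, 0.3]
grip_width: 0.0829
time_s: 21.45
ee_pos: [0.5172, 0.0941, 0.1058]
eef_rot: [2.787, 1.561, 1.012]
force: [0.7, -0.9, 0.0]
grip_width: 0.0938
time_s: 21.95
ee_pos: [0.5167, 0.0939, 0.1251]
eef_rot: [2.909, 1.562, 1.134]
force: [-0.6, 0.4, -0.4]
grip_width: 0.0573
t 21.95 pos [0.5167 0.0939 0.1251] shift [67.1 -0.6  0.2] spin 0.001 toolx [ 0.0036  0.0078 -1.    ] tooly [ 0.9792 -0.2031  0.002 ] toolz [-0.2031 -0.9791 -0.0084] q6 0.3071949227651374 w 0.05725233963387856 F [-0.6261  0.4302 -0.3981]
-x 57 0.043473021728539285
+x 53 0.04312042841006991
-y 64 0.04318316412121076
+y 59 0.043451561619421986
deck 0.38466716696433206
```

View pics/a6.png

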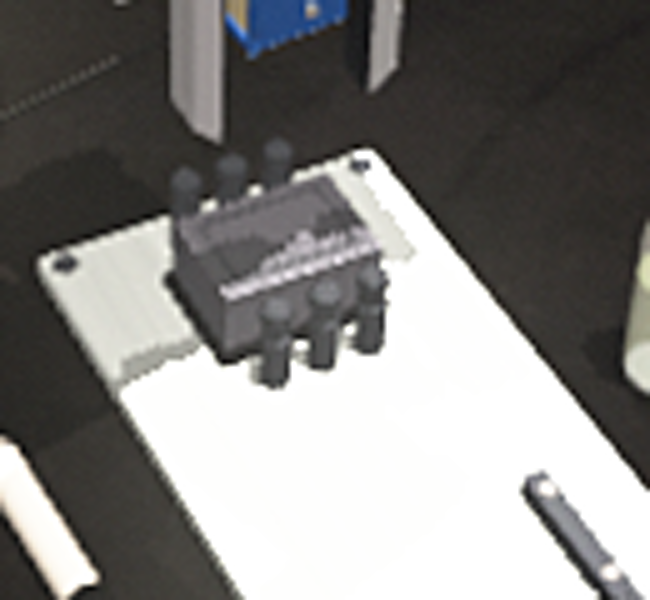

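The cover is fully down on the box at (280,270). The top reads 43.1–43.5 mm on all four sides (44 expected), and the gripper is clear. Last, I check that the bystanders haven't moved, then hand in.

Run:
```python
from h import *
q,_=camera("side");p=np.load("side0.npz")["p"]
for n,(u,v) in dict(marker=(265,310),vial=(397,265),beaker=(170,220),dropper=(249,190),tray=(222,235),small=(195,271),big=(186,180)).items():
    t=cv2.cvtColor(p[v-20:v+20,u-18:u+18],6);w=cv2.cvtColor(q[v-26:v+26,u-24:u+24],6)
    r=cv2.matchTemplate(w,t,cv2.TM_CCOEFF_NORMED);print(n,np.round(r.max(),3),np.array(cv2.minMaxLoc(r)[3])-6)
print(hand_in())
```

```text
marker 0.994 [0 0]
vial 0.997 [0 0]
beaker 0.997 [0 0]
dropper 0.987 [0 0]
tray 0.615 [0 0]
small 0.96 [0 0]
big 0.998 [0 0]
the job is handed in; nothing more can be done
None
```

The cover is on the lead box and pressed home, and I handed the job in at about 22 s of the 72 s allowed.

- **Squaring:** I took the middle-sized cover out of the tray by its long sides and set it at the fence corner. I pushed it against both fences until I felt contact (about 7 N on the end fence, up to 17 N on the side fence), then let go.
- **Seating:** I picked it up again by its short ends and put it over the core. Pressing it down gave a resistance peak of about 15 N, then a snap, then a firm stop at about 18 N.

**Last checks:**
- **Height:** the cover's top reads 43.1–43.5 mm on all four sides. The expected height is 44 mm, and the calibration is good to about 2 mm, so it is level and home.
- **Other objects:** the marker, vial, beaker, dropper and the two other covers showed no shift in the side picture. The tray matched weakly (0.615), because the cover is no longer in it.
- **Failed check:** my deck-height reference read 0.385 m, which is not the deck, so I ignored it.
- **Squareness:** how square the cover sat at the fences was judged by contact force and one picture, not measured.

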